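# Press the rotor lid home and hand-spin the centrifuge rotor

### The job

The little bench centrifuge stands open and its rotor is loaded, but the rotor's clear sealing lid is still sitting high on its O-ring. Press the lid down until it is fully home, then spin the rotor by hand with a light fingertip stroke on the lid, either way round, to check that it turns freely without rubbing: it should go clearly past one full turn, still be running by itself after you let go, and be left at rest with the lid still home. Do not lean hard on the rotor, least of all while it turns, and leave the other things on the bench where they are.

Things in the scene. Friction and masses are not known exactly. Their poses are not given: they have to be found in the camera images.
- centrifuge: White bench microcentrifuge, fixed, 240 deep (x) x 226 wide (y) x 130 high, on screw feet (stands 4 to 12 mm off the bench). Origin under its middle; -x is its front (display, keys). Rear (+x): the white cover, 195 long x 216 wide, hinged 134 above the origin, stands open, leaning 15 degrees back from upright. The round bowl in its top is 166 across; its axis, the rotor's axis, is 22 mm from the origin towards +x.
- bowl_rim (a point): Centre of the bowl's mouth, on the rotor's axis, level with the housing's top (130 mm above the centrifuge's origin). Fixed.
- lid_cap (a point): Centre of the top of the rotor's lid, on the rotor's axis. The lid is a level, smooth clear plate 128 mm across with a grey edge and, in its middle, a flat grey cap 34 across and 2 high; this point is the cap's top, the clear plate's top is 2 mm lower. With the lid home and untouched it lies 23 mm below bowl_rim.
- rotor_lid (a joint): How far the lid sits above home on the rotor, in m: 0 fully home, 0.008 the highest. The O-ring holds it where it is left; it slides down at about 9 N and stops hard at home, so a steady push of 13 to 18 N seats it. More than 25 N on the rotor or lid would harm the motor's bearings.
- rotor (a joint): Rotor angle (lid turns with it), rad, growing counter-clockwise from above, unlimited, within 0.26 of 0 at the start; a full turn is 6.28. Rotor and lid, about 0.9 kg, have little drag: from 5 rad/s they coast a turn or more. On its rubber mounts the rotor sinks 1 mm per 12 N. 2 to 5 N lets a fingertip carry the lid by friction; while it turns, never press over 8 N.
- tube_rack: Bystander: blue tube rack, 75 x 165 x 54 mm, origin under its middle. Leave alone.
- jar: Bystander: glass jar with screw lid, 72 mm across, 115 high, origin under its middle. Leave alone.
- tape_roll: Bystander: roll of tape lying flat, 92 mm across, 19 high, origin under its middle. Leave alone.

How it is judged:
On the way, in this order (a step that is already met when the one before it is completed fails the run):
1. the lid has been pressed home (value of joint rotor_lid below 0.0015 m), for 0.2 s.
2. the rotor has gone at least once round since the start and is running on by itself, touched by nothing ((value of joint rotor above 6.55 rad or value of joint rotor below -6.55 rad) and (velocity of joint rotor above 0.5 rad/s or velocity of joint rotor below -0.5 rad/s) and contact force between rotor and anything else below 0.1 N and value of joint rotor_lid below 0.0015 m), for 0.3 s.
At the end, for the whole second after the job is handed in: The lid is home (less than 1.5 mm above its seat), the rotor has come to rest after its spin (under 0.05 rad/s) and nothing touches it (value of joint rotor_lid below 0.0015 m and velocity of joint rotor between -0.05 and 0.05 rad/s and contact force between rotor and anything else below 0.1 N).
It fails at once if the rotor or its lid is pressed with more than 25 N (contact force between rotor and anything else above 25 N).
It fails at once if the rotor is pressed with more than 8 N while it turns (faster than 1 rad/s) ((velocity of joint rotor above 1 rad/s or velocity of joint rotor below -1 rad/s) and contact force between rotor and anything else above 8 N).
It fails at once if a bystander is shoved more than 20 mm (distance of any of tube_rack, jar, tape_roll from where it was at the start of the episode above 0.02 m).
It also fails if it takes over 54 s, if anything falls off the work surface, if the arm or the gripper's body presses on something with over 40 N, if the wrist force passes 120 N, or if a joint passes its speed limit or range.

### The arm

A 7-joint arm with a two-finger parallel gripper is mounted at the origin on the work surface. World frame = base frame: x ahead of the robot, y to its left, z up, the work surface at z = 0. Lengths are in m, angles in rad, forces in N, time in s.
With the tool pointing down it reaches from about 0.425 to 0.925 m from the base axis. Payload 6.8 kg.
Tool frame: the origin (TCP) lies midway between the tips of the shut fingers; the grasp point (between the pads) lies 19 mm behind it; z points along the fingers, y is the line along which they close (so a half turn about z gives the same grasp; the last joint's range is limited). The gripper opens to 88 mm and grips with 3 to 60 N. Pads are 20 mm wide; open, the fingers measure 115 mm over their backs; the gripper's body (75 mm by 178 mm) begins 61 mm behind the grasp point.
Start: joints at [-1.233, 0.477, 0.022, 1.555, -0.011, 1.109, -0.083], TCP at [0.291, 0.609, 0.223] pointing down, gripper open.
Joint ranges: [-2.96, 2.96], [-0.34, 2.1], [-1.41, 1.46], [0.24, 2.44], [-1.37, 4.51], [0.17, 1.92], [-2.96, 2.96]. Speed limits (rad/s): [2.39, 2.39, 3.14, 3.14, 3.14, 3.14, 3.14].

### API

Orientations are given as a 3x3 rotation matrix whose columns are the frame's x, y, z axes.
In Python, from bench import r gives the robot as it stands. The module is installed in compiled form; this text tells all that it offers.
- The arm moves only by the tool drive_tool, never from a script. Its argument "increments" is a list of rows, each a list of 2 entries, a list of its own where there are three numbers: the shift along the world's x, y, z in m, then the turn about the world's z in degrees. A call has 1 to 8 rows; each row shifts and turns the commanded pose from where the row before left it; what a row does not reach is not made up. A row lasts 1/8 s, in which the tool goes at most 62.5 mm and 10.7 degrees, less where a joint would pass 70% of its speed; a pose out of reach is approached as far as the arm can. A call is refused whole if a number of a shift passes 0.0625 or a number of a turn 10.7, either way. A call with a gripper value outside its range is refused whole. "jaw" is the closure, from 0 (fully open) to 1 (shut), set as the call begins (left out, the last holds). The fingers move at their own pace and stop on an object; the grip force is fixed at half the most. Time passes only in rows, so rows that do not move let the fingers close. It gives the time, the measured TCP pose, the force, the opening and the grip force at its end, in the units of the state.
- r.get_state(): the state, without advancing time (a new reading comes with each control period).
- r.read_camera(name): name is "side" or "top" or "wrist"; returns the picture (420x560x3 uint8, red, green, blue); there is no depth.
- r.get_calibration(name): a dict with "camera_matrix" (3x3 intrinsics, pixels), "rvec" (rotation vector, rad) and "tvec" (3), from world to camera coordinates, as OpenCV has them; the wrist camera has in their place "tool_from_camera" (4x4, takes a point from camera to tool coordinates, whose origin is the TCP and whose axes are the flange's). Camera axes: x right, y down, z forward; pixel columns grow to the right and rows downward; lengths in m; the calibration is good to about 2 mm. The wrist camera is an equidistant fisheye: a pixel r from the principal point sees the ray r / f radians off the axis. A picture is of the moment at which its call begins: read the wrist's pose just before it. get_calibration takes no time and is no camera call.
- r.hand_in(): hands the job in; it is judged then, once.
Trained networks look in the newest picture that a camera, given by its name, has taken for a name from the list of things; names that differ only in an ending like _2 or _b are one class to them, and where a whole thing is asked for, a point or a joint stands for the part that bears it (a point fixed in the world has none). Each returns a list of dicts, best first, with "score" (0 to 1); they miss things now and then, are a little off and sometimes report something else, mostly with a low value. They report only what shows in the picture. A call takes as long as a camera call.
- r.cut_out(name, camera): "pixels" (420x560 bool, what is visible of it) and "pixel" ([row, column] in pixels, amid what is visible of it).
- r.place_of(name, camera): "pixel" ([row, column] in pixels: a listed point, or the origin of a listed thing).
The state is a dict: "t": time; "joint_pos": joint angles; "joint_vel": joint speeds; "tau": joint torques, N m; "eef_pos": TCP position; "tcp_rot": TCP orientation; "force": force on the tool from outside, world axes, zero at the start; "torque": the same for the moment, N m; "gripper_width": finger opening in m; "finger_force": force on a finger pad.
Only numpy, scipy, OpenCV 4.12 (cv2) and the standard library are available. Lean on these libraries where they do the work, as an engineer would, in place of code of your own. Each camera call takes 0.05 s, during which the arm holds its last target. There are 200 camera calls.

## Working session

There is one attempt and no reset: what is moved stays moved. The work goes in short steps, Python scripts to look and compute and a tool call to move; the robot and the scene stay as the last step left them, time stands still between calls to the robot, and variables do not carry over. Pictures are saved under pics/ and viewed, at most 10 in all, crops included, and the job is handed in when it is done.

Besides the shell and the picture viewer there is one more tool, called after "Call:" by a JSON object that holds its "name" and its "arguments", one argument or row to a line. drive_tool: Moves the arm, as the interface text tells. Its arguments: {"type":"object","properties":{"increments":{"type":"array"},"jaw":{"type":"number"}},"required":["increments"]}

```bash
mkdir -p pics; cat > h.py <<'E'
from bench import r
import numpy as np, cv2
def P(cam):
    c=r.get_calibration(cam); K=np.array(c["camera_matrix"]); R=cv2.Rodrigues(np.array(c["rvec"],float))[0]; t=np.array(c["tvec"],float).ravel()
    return K,R,t
def ray(cam,px):
    K,R,t=P(cam); d=R.T@np.linalg.inv(K)@np.array([px[1],px[0],1.]); return -R.T@t, d/np.linalg.norm(d)
def atz(cam,px,z):
    o,d=ray(cam,px); return o+d*(z-o[2])/d[2]
def tri(a,b):
    (o1,d1),(o2,d2)=a,b
    s=np.linalg.lstsq(np.c_[d1,-d2],o2-o1,rcond=None)[0]
    p,q=o1+d1*s[0],o2+d2*s[1]; return (p+q)/2,np.linalg.norm(p-q)
E
python3 - <<'E'
from h import *
np.set_printoptions(precision=4,suppress=True)
for c in("side","top"):
    cv2.imwrite(f"pics/{c}.png",r.read_camera(c)[:,:,::-1])
D={}
for n in("bowl_rim","lid_cap","centrifuge","jar","tube_rack","tape_roll"):
    for c in("side","top"):
        x=r.place_of(n,c)
        D[n,c]=x
        print(n,c,[(np.round(q["pixel"],1),round(q["score"],2)) for q in x[:2]])
    if D[n,"side"] and D[n,"top"]: print(tri(ray("side",D[n,"side"][0]["pixel"]),ray("top",D[n,"top"][0]["pixel"])))
s=r.get_state();print(s)
E
```

```text
bowl_rim side [(array([247.1, 287.7]), 0.91)]
bowl_rim top [(array([244.7, 348.6]), 0.83)]
(array([ 0.4967, -0.072 ,  0.1387]), np.float64(0.003316946465677556))
lid_cap side [(array([257.1, 288.3]), 0.56)]
lid_cap top [(array([240.8, 348.1]), 0.87)]
(array([ 0.502 , -0.0727,  0.1131]), np.float64(0.004202186460005427))
centrifuge side [(array([287.7, 280.6]), 0.65)]
centrifuge top [(array([244.9, 329. ]), 0.91), (array([252.7, 213.8]), 0.63)]
(array([ 0.5025, -0.0465, -0.0158]), np.float64(0.006546056760732439))
jar side [(array([235.6, 168.4]), 0.89)]
jar top [(array([323.9, 243.2]), 0.84)]
(array([0.3396, 0.125 , 0.0027]), np.float64(0.008891192346597614))
tube_rack side []
tube_rack top [(array([251.6, 214.7]), 0.7), (array([242.7, 346.9]), 0.38)]
tape_roll side [(array([236.2, 168.2]), 0.67)]
tape_roll top []
{'t': 0.7, 'joint_pos': array([-1.2331,  0.477 ,  0.0224,  1.5554, -0.0115,  1.1093, -0.0831]), 'joint_vel': array([ 0.0008,  0.0007,  0.    ,  0.    ,  0.001 , -0.0021,  0.0017]), 'tau': array([ -0.0006, -58.255 ,   1.5327, -27.2884,  -0.0543,   0.0099,
         0.    ]), 'eef_pos': array([0.291 , 0.609 , 0.2227]), 'tcp_rot': array([[-0.9023,  0.4312,  0.    ],
       [ 0.4312,  0.9023,  0.    ],
       [ 0.    ,  0.    , -1.    ]]), 'force': array([-0.9843,  0.0449, -0.5275]), 'torque': array([-0.0088,  0.0465, -0.0497]), 'finger_force': 0.0, 'gripper_width': 0.08764229587320162}
```

View pics/side.png

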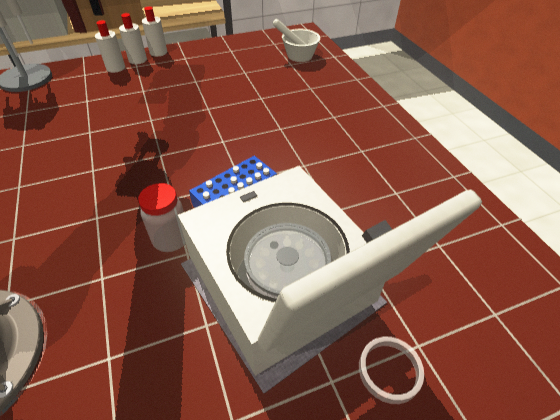

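View pics/top.png

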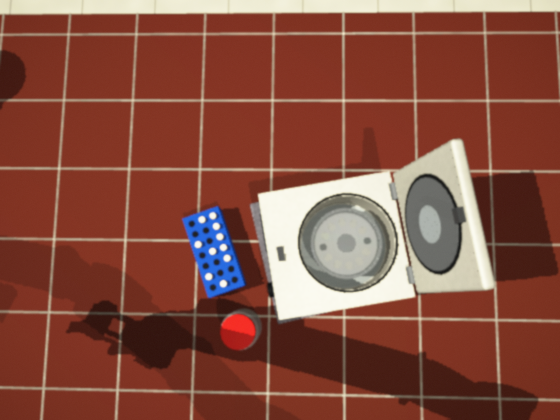

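The side view shows the lid in the bowl with its cap at about (257,288). The top view shows the cap at about (242,346), the housing's corners at about (193,258), (172,390), (296,413) and (320,280), the rack and jar in front of it, and the open cover to the right.

```bash
python3 - <<'E'
from h import *
np.set_printoptions(precision=4,suppress=True)
c=[(193,258),(172,390),(296,413),(320,280)]
W=np.array([atz("top",p,.138) for p in c]);print(W)
f=(W[0]+W[3])/2;b=(W[1]+W[2])/2;print("yaw",np.degrees(np.arctan2(*(b-f)[1::-1])),"len",np.linalg.norm(b-f),"w",np.linalg.norm(W[0]-W[3]))
for p in [(242.5,346.5)]: print("cap top",atz("top",p,.119))
for p in [(257,288)]: print("cap side",atz("side",p,.119))
# rim ellipses
img=cv2.imread("pics/top.png")
print("rim top",atz("top",(244.7,348.6),.138),"rim side",atz("side",(247.1,287.7),.138))
print("coverTop",atz("top",(140,458),.32),atz("top",(288,490),.32))
for n in("rotor","lid_cap"):
  for cam,z in(("top",.119),("side",.119)):
    x=r.cut_out(n,cam)
    if x:
        m=x[0]["pixels"].astype(np.uint8); cs=max(cv2.findContours(m,0,1)[0],key=cv2.contourArea)
        e=cv2.fitEllipse(cs);print(n,cam,x[0]["score"],e,atz(cam,e[0][::-1],z))
s=[r.get_state()["force"]]
print(s)
E
```

```text
[[ 0.5862  0.09    0.138 ]
 [ 0.6262 -0.1458  0.138 ]
 [ 0.4076 -0.1822  0.138 ]
 [ 0.3629  0.0475  0.138 ]]
yaw -79.68835033877242 len 0.23651469991195012 w 0.22726024359227753
cap top [ 0.5005 -0.0698  0.119 ]
cap side [ 0.498  -0.0758  0.119 ]
rim top [ 0.4952 -0.0716  0.138 ] rim side [ 0.4986 -0.0718  0.138 ]
coverTop [ 0.6335 -0.2089  0.32  ] [ 0.4244 -0.2458  0.32  ]
rotor top 0.91 ((345.462646484375, 242.51959228515625), (69.7552261352539, 70.97920989990234), 120.43020629882812) [ 0.5004 -0.068   0.119 ]
rotor side 0.62 ((283.1673889160156, 257.01531982421875), (65.17831420898438, 89.2754898071289), 65.69700622558594) [ 0.4913 -0.0733  0.119 ]
lid_cap top 0.78 ((345.9346923828125, 242.57528686523438), (69.50475311279297, 70.58328247070312), 106.122802734375) [ 0.5004 -0.0688  0.119 ]
lid_cap side 0.93 ((283.81048583984375, 256.03448486328125), (63.43859100341797, 86.66407775878906), 71.75089263916016) [ 0.4928 -0.072   0.119 ]
[array([-0.4952, -0.5139, -1.4682])]
```

Call:
{"name": "drive_tool", "arguments": {
  "increments": [
    [[0.013,-0.0424,0],-9],
    [[0.013,-0.0424,0],-9],
    [[0.013,-0.0424,0],-9],
    [[0.013,-0.0424,0],-9],
    [[0.013,-0.0424,0],-9],
    [[0.013,-0.0424,0],-9],
    [[0.013,-0.0424,0],0],
    [[0.013,-0.0424,0],0]
  ],
  "jaw": 1
}}

```text
t: 1.9
eef_pos: [0.3954, 0.2686, 0.223]
tcp_rot: [[-0.182, 0.983, 0.001], [0.983, 0.182, 0.001], [0.001, 0.001, -1.0]]
force: [0.6, -0.4, -1.0]
gripper_width: 0.0105
finger_force: 0.0
```

Call:
{"name": "drive_tool", "arguments": {
  "increments": [
    [[0.013,-0.0424,0],0],
    [[0.013,-0.0424,0],0],
    [[0.013,-0.0424,0],0],
    [[0.013,-0.0424,0],0],
    [[0.013,-0.0424,0],0],
    [[0.013,-0.0424,0],0],
    [[0.013,-0.0424,-0.03],0],
    [[0.013,-0.0424,-0.04],0]
  ]
}}

```text
t: 2.9
eef_pos: [0.5008, -0.0704, 0.153]
tcp_rot: [[-0.182, 0.983, 0.004], [0.983, 0.182, 0.001], [-0.0, 0.004, -1.0]]
force: [1.2, 0.5, 0.2]
gripper_width: 0.0002
finger_force: 0.0
```

Call:
{"name": "drive_tool", "arguments": {
  "increments": [
    [[0,0,0],0],
    [[0,0,0],0]
  ]
}}

```text
t: 3.15
eef_pos: [0.4992, -0.0688, 0.153]
tcp_rot: [[-0.181, 0.983, 0.0], [0.983, 0.181, 0.0], [0.0, 0.0, -1.0]]
force: [-0.2, -0.0, 1.1]
gripper_width: 0.0006
finger_force: 0.0
```

Call:
{"name": "drive_tool", "arguments": {
  "increments": [
    [[0.0008,-0.001,-0.012],0],
    [[0,0,-0.01],0],
    [[0,0,-0.002],0],
    [[0,0,-0.001],0],
    [[0,0,0],0]
  ]
}}

```text
t: 3.78
eef_pos: [0.5, -0.0703, 0.1278]
tcp_rot: [[-0.182, 0.983, 0.0], [0.983, 0.182, 0.0], [-0.0, 0.0, -1.0]]
force: [0.4, 0.6, 0.7]
gripper_width: 0.0006
finger_force: 0.0
```

Call:
{"name": "drive_tool", "arguments": {
  "increments": [
    [[0,0,-0.0005],0],
    [[0,0,-0.0005],0],
    [[0,0,-0.0005],0],
    [[0,0,-0.0005],0]
  ]
}}

```text
t: 4.28
eef_pos: [0.4998, -0.0703, 0.1256]
tcp_rot: [[-0.181, 0.983, 0.0], [0.983, 0.181, 0.0], [0.0, 0.0, -1.0]]
force: [0.2, -0.1, 0.4]
gripper_width: 0.0007
finger_force: 0.0
```

Call:
{"name": "drive_tool", "arguments": {
  "increments": [
    [[0,0,-0.0005],0],
    [[0,0,-0.0005],0],
    [[0,0,-0.0005],0],
    [[0,0,-0.0005],0]
  ]
}}

```text
t: 4.78
eef_pos: [0.4999, -0.0704, 0.1236]
tcp_rot: [[-0.182, 0.983, 0.0], [0.983, 0.182, -0.0], [-0.0, 0.0, -1.0]]
force: [0.3, 0.1, 0.2]
gripper_width: 0.0003
finger_force: 0.0
```

Call:
{"name": "drive_tool", "arguments": {
  "increments": [
    [[0,0,-0.0005],0],
    [[0,0,-0.0005],0],
    [[0,0,-0.0005],0],
    [[0,0,-0.0005],0]
  ]
}}

```text
t: 5.28
eef_pos: [0.4998, -0.0704, 0.1216]
tcp_rot: [[-0.181, 0.983, 0.0], [0.983, 0.181, 0.0], [-0.0, 0.0, -1.0]]
force: [0.5, -0.2, -1.1]
gripper_width: 0.0006
finger_force: 0.0
```

Call:
{"name": "drive_tool", "arguments": {
  "increments": [
    [[0,0,-0.0005],0],
    [[0,0,-0.0005],0],
    [[0,0,-0.0005],0]
  ]
}}

```text
t: 5.65
eef_pos: [0.4999, -0.0704, 0.1201]
tcp_rot: [[-0.182, 0.983, 0.0], [0.983, 0.182, -0.0], [-0.0, 0.0, -1.0]]
force: [-0.2, -0.2, -1.2]
gripper_width: 0.0006
finger_force: 0.0
```

Call:
{"name": "drive_tool", "arguments": {
  "increments": [
    [[0,0,-0.0005],0],
    [[0,0,-0.0005],0]
  ]
}}

```text
t: 5.9
eef_pos: [0.4998, -0.0703, 0.1191]
tcp_rot: [[-0.182, 0.983, -0.0], [0.983, 0.182, 0.0], [0.0, -0.0, -1.0]]
force: [0.5, 0.2, 0.5]
gripper_width: 0.0007
finger_force: 0.0
```

Call:
{"name": "drive_tool", "arguments": {
  "increments": [
    [[0,0,-0.0005],0],
    [[0,0,-0.0005],0]
  ]
}}

```text
t: 6.15
eef_pos: [0.4998, -0.0703, 0.1181]
tcp_rot: [[-0.182, 0.983, -0.0], [0.983, 0.182, 0.0], [0.0, 0.0, -1.0]]
force: [-1.0, 0.0, -0.7]
gripper_width: 0.0004
finger_force: 0.0
```

Call:
{"name": "drive_tool", "arguments": {
  "increments": [
    [[0,0,-0.0005],0],
    [[0,0,-0.0005],0]
  ]
}}

```text
t: 6.4
eef_pos: [0.4999, -0.0703, 0.1171]
tcp_rot: [[-0.182, 0.983, 0.0], [0.983, 0.182, 0.0], [0.0, 0.0, -1.0]]
force: [0.4, 0.6, 0.3]
gripper_width: 0.0006
finger_force: 0.0
```

Call:
{"name": "drive_tool", "arguments": {
  "increments": [
    [[0,0,-0.0005],0],
    [[0,0,-0.0005],0]
  ]
}}

```text
t: 6.65
eef_pos: [0.5, -0.0704, 0.1164]
tcp_rot: [[-0.181, 0.983, 0.0], [0.983, 0.181, 0.0], [0.0, 0.0, -1.0]]
force: [-1.5, -0.0, 5.0]
gripper_width: 0.0006
finger_force: 2.6
```

Call:
{"name": "drive_tool", "arguments": {
  "increments": [
    [[0,0,-0.0005],0],
    [[0,0,-0.0005],0]
  ]
}}

```text
t: 6.9
eef_pos: [0.5002, -0.0704, 0.1157]
tcp_rot: [[-0.181, 0.983, 0.001], [0.983, 0.181, 0.0], [0.0, 0.001, -1.0]]
force: [-1.2, 0.0, 8.4]
gripper_width: 0.0008
finger_force: 4.0
```

Call:
{"name": "drive_tool", "arguments": {
  "increments": [
    [[0,0,-0.0005],0],
    [[0,0,0],0]
  ]
}}

```text
t: 7.15
eef_pos: [0.5002, -0.0704, 0.1152]
tcp_rot: [[-0.181, 0.983, 0.001], [0.983, 0.181, 0.0], [0.0, 0.001, -1.0]]
force: [-1.7, 0.6, 7.0]
gripper_width: 0.0003
finger_force: 3.8
```

Call:
{"name": "drive_tool", "arguments": {
  "increments": [
    [[0,0,-0.0005],0],
    [[0,0,0],0]
  ]
}}

```text
t: 7.4
eef_pos: [0.5002, -0.0704, 0.1148]
tcp_rot: [[-0.181, 0.983, 0.001], [0.983, 0.181, 0.0], [0.0, 0.001, -1.0]]
force: [-1.2, 0.1, 8.0]
gripper_width: 0.0003
finger_force: 3.8
```

Call:
{"name": "drive_tool", "arguments": {
  "increments": [
    [[0,0,-0.0003],0],
    [[0,0,0],0]
  ]
}}

```text
t: 7.65
eef_pos: [0.5002, -0.0704, 0.1145]
tcp_rot: [[-0.181, 0.983, 0.001], [0.983, 0.181, 0.0], [0.0, 0.001, -1.0]]
force: [-2.3, 0.2, 7.8]
gripper_width: 0.0005
finger_force: 3.8
```

Sliding at a constant force; continue.

Call:
{"name": "drive_tool", "arguments": {
  "increments": [
    [[0,0,-0.0005],0],
    [[0,0,-0.0005],0]
  ]
}}

```text
t: 7.9
eef_pos: [0.5002, -0.0704, 0.1135]
tcp_rot: [[-0.181, 0.983, 0.001], [0.983, 0.181, 0.0], [0.0, 0.001, -1.0]]
force: [-2.1, 0.9, 7.8]
gripper_width: 0.0003
finger_force: 4.0
```

Call:
{"name": "drive_tool", "arguments": {
  "increments": [
    [[0,0,-0.0005],0],
    [[0,0,0],0]
  ]
}}

```text
t: 8.15
eef_pos: [0.5001, -0.0704, 0.1129]
tcp_rot: [[-0.181, 0.983, 0.001], [0.983, 0.181, 0.0], [0.0, 0.001, -1.0]]
force: [-1.7, 0.5, 7.3]
gripper_width: 0.0002
finger_force: 3.8
```

Call:
{"name": "drive_tool", "arguments": {
  "increments": [
    [[0,0,-0.0005],0],
    [[0,0,0],0]
  ]
}}

```text
t: 8.4
eef_pos: [0.5002, -0.0704, 0.1124]
tcp_rot: [[-0.181, 0.983, 0.001], [0.983, 0.181, 0.0], [0.0, 0.001, -1.0]]
force: [-2.8, 0.6, 7.3]
gripper_width: 0.0007
finger_force: 3.8
```

Call:
{"name": "drive_tool", "arguments": {
  "increments": [
    [[0,0,-0.0005],0],
    [[0,0,-0.0003],0]
  ]
}}

```text
t: 8.65
eef_pos: [0.5002, -0.0704, 0.1117]
tcp_rot: [[-0.181, 0.983, 0.001], [0.983, 0.181, 0.0], [0.0, 0.001, -1.0]]
force: [-1.6, -0.2, 8.4]
gripper_width: 0.0004
finger_force: 4.0
```

Call:
{"name": "drive_tool", "arguments": {
  "increments": [
    [[0,0,-0.0005],0],
    [[0,0,0],0]
  ]
}}

```text
t: 8.9
eef_pos: [0.5002, -0.0704, 0.1113]
tcp_rot: [[-0.181, 0.983, 0.001], [0.983, 0.181, 0.0], [0.0, 0.001, -1.0]]
force: [-2.0, -0.3, 9.5]
gripper_width: 0.0004
finger_force: 4.8
```

Call:
{"name": "drive_tool", "arguments": {
  "increments": [
    [[0,0,-0.0005],0],
    [[0,0,0],0]
  ]
}}

```text
t: 9.15
eef_pos: [0.5003, -0.0705, 0.111]
tcp_rot: [[-0.181, 0.983, 0.001], [0.983, 0.181, 0.001], [0.0, 0.001, -1.0]]
force: [-2.6, 0.5, 12.0]
gripper_width: 0.0005
finger_force: 6.1
```

Call:
{"name": "drive_tool", "arguments": {
  "increments": [
    [[0,0,-0.0004],0],
    [[0,0,0],0]
  ]
}}

```text
t: 9.4
eef_pos: [0.5004, -0.0705, 0.1108]
tcp_rot: [[-0.181, 0.983, 0.001], [0.983, 0.181, 0.001], [0.0, 0.001, -1.0]]
force: [-3.0, 1.3, 13.9]
gripper_width: 0.0006
finger_force: 7.1
```

Call:
{"name": "drive_tool", "arguments": {
  "increments": [
    [[0,0,-0.0002],0],
    [[0,0,0],0]
  ]
}}

```text
t: 9.65
eef_pos: [0.5005, -0.0705, 0.1107]
tcp_rot: [[-0.181, 0.983, 0.001], [0.983, 0.181, 0.001], [0.001, 0.001, -1.0]]
force: [-3.0, 1.6, 15.4]
gripper_width: 0.0005
finger_force: 7.6
```

Call:
{"name": "drive_tool", "arguments": {
  "increments": [
    [[0,0,0.01],0],
    [[0,0,0.0106],0],
    [[0.0225,0,0],0],
    [[0.0225,0,0],0],
    [[0,0,-0.01],0],
    [[0,0,-0.008],0],
    [[0,0,-0.0012],0],
    [[0,0,0],0]
  ]
}}

```text
t: 10.65
eef_pos: [0.544, -0.0704, 0.1107]
tcp_rot: [[-0.181, 0.983, -0.001], [0.983, 0.181, 0.0], [0.0, -0.001, -1.0]]
force: [1.1, 0.6, 0.5]
gripper_width: 0.0005
finger_force: 0.0
```

Call:
{"name": "drive_tool", "arguments": {
  "increments": [
    [[0,0,-0.0006],0],
    [[0,0,0],0]
  ]
}}

```text
t: 10.9
eef_pos: [0.5448, -0.0703, 0.1104]
tcp_rot: [[-0.182, 0.983, 0.0], [0.983, 0.182, 0.0], [0.0, 0.0, -1.0]]
force: [-0.2, 0.1, 0.2]
gripper_width: 0.0006
finger_force: 0.0
```

Call:
{"name": "drive_tool", "arguments": {
  "increments": [
    [[0,0,-0.0004],0],
    [[0,0,0],0]
  ]
}}

```text
t: 11.15
eef_pos: [0.5451, -0.0703, 0.11]
tcp_rot: [[-0.182, 0.983, 0.0], [0.983, 0.182, 0.0], [-0.0, 0.0, -1.0]]
force: [0.2, 1.2, 0.9]
gripper_width: 0.0009
finger_force: 0.6
```

Call:
{"name": "drive_tool", "arguments": {
  "increments": [
    [[0,0,-0.0004],0],
    [[0,0,0],0]
  ]
}}

```text
t: 11.4
eef_pos: [0.5452, -0.0704, 0.1097]
tcp_rot: [[-0.181, 0.983, 0.001], [0.983, 0.181, 0.0], [-0.0, 0.001, -1.0]]
force: [-0.8, 0.1, 3.3]
gripper_width: 0.0005
finger_force: 1.5
```

Call:
{"name": "drive_tool", "arguments": {
  "increments": [
    [[-0.0003,0.0047,0],0],
    [[-0.0025,0.0107,0],0],
    [[-0.0088,0.0147,0],0],
    [[-0.018,0.0122,0],0],
    [[-0.0263,0.0014,0],0],
    [[-0.0236,-0.0147,0],0],
    [[-0.0104,-0.0258,0],0],
    [[0.0067,-0.027,0.014],0]
  ]
}}

```text
t: 12.4
eef_pos: [0.4586, -0.0929, 0.1226]
tcp_rot: [[-0.183, 0.983, -0.004], [0.983, 0.183, 0.002], [0.002, -0.004, -1.0]]
force: [1.4, -0.1, -0.0]
gripper_width: 0.0005
finger_force: 0.0
```

Call:
{"name": "drive_tool", "arguments": {
  "increments": [
    [[0.01,0,0.03],0],
    [[0,0.03,0.04],0]
  ]
}}

```text
t: 12.65
eef_pos: [0.4703, -0.0646, 0.1934]
tcp_rot: [[-0.178, 0.984, -0.003], [0.984, 0.178, -0.001], [-0.0, -0.003, -1.0]]
force: [1.1, 1.2, -1.0]
gripper_width: 0.0001
finger_force: 0.0
```

```bash
python3 - <<'E'
from h import *
import time
ims=[]
for i in range(10):
    t=r.get_state()["t"]; ims.append((t,r.read_camera("side")))
# lid patch strip
W=[cv2.resize(a[215:300,225:350],None,fx=2.5,fy=2.5) for t,a in ims[::2]]
W=[w for w in W]; rows=[np.hstack(W[:2]),np.hstack(W[2:4])]
cv2.imwrite("pics/spin.png",np.vstack(rows)[:,:,::-1]); print([t for t,_ in ims])
np.savez("spin.npz",t=[t for t,_ in ims],a=np.array([a for _,a in ims]))
E
```

```text
[12.65, 12.7, 12.75, 12.8, 12.85, 12.9, 12.95, 13.0, 13.05, 13.1]
```

View pics/spin.png

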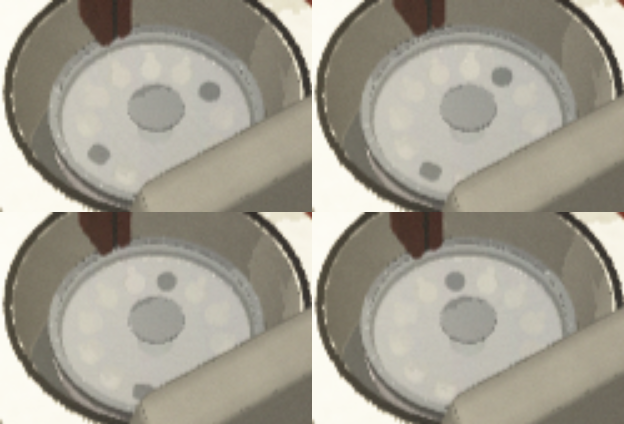

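The crops show the lid's two dark marks (round and square) moving counter-clockwise at roughly 4 rad/s with nothing touching. I'll track the marks until rest.

```bash
cat > trk.py <<'E'
from h import *
K,R,t=P("side"); rv=cv2.Rodrigues(R)[0]
th=np.radians(np.arange(0,360,2)); rr=np.arange(.024,.050,.002)
T,Q=np.meshgrid(th,rr)
pts=np.c_[(.5+Q*np.cos(T)).ravel(),(-.0705+Q*np.sin(T)).ravel(),np.full(T.size,.108)]
uv=cv2.projectPoints(pts,rv,t,K,None)[0].reshape(*T.shape,2).astype(np.float32)
def ang(a):
    g=cv2.GaussianBlur(cv2.cvtColor(a,cv2.COLOR_RGB2GRAY),(3,3),0)
    p=cv2.remap(g,uv[...,0],uv[...,1],cv2.INTER_LINEAR).astype(float)
    vis=(np.degrees(th)<200)|(np.degrees(th)>330)   # refine: away from cover
    m=np.where(vis,np.sort(p,0)[:4].mean(0),255); i=m.argmin()
    return th[i],m[i],rr[p[:,i].argmin()]
E
python3 - <<'E'
from trk import *
d=np.load("spin.npz")
a0=cv2.imread("pics/side.png")[:,:,::-1].copy()
print("start",ang(a0))
A=[(t,a) for t,a in zip(d["t"],d["a"])]
for i in range(50):
    t=r.get_state()["t"];A.append((t,r.read_camera("side")))
o=np.array([(t,*ang(a)) for t,a in A])
un=np.unwrap(o[:,1],period=np.pi)
for k in range(0,60,3): print(np.round([o[k,0],o[k,1],un[k],o[k,2],o[k,3]],3))
cv2.imwrite("pics/last.png",A[-1][1][:,:,::-1])
E
```

```text
start (np.float64(1.8849555921538759), np.float64(135.75), np.float64(0.03600000000000001))
[1.2650e+01 0.0000e+00 0.0000e+00 1.3025e+02 3.2000e-02]
[1.2800e+01 8.0300e-01 8.0300e-01 1.3325e+02 2.8000e-02]
[1.2950e+01 1.5010e+00 1.5010e+00 1.3725e+02 2.8000e-02]
[1.3100e+01 2.0940e+00 2.0940e+00 1.3675e+02 3.2000e-02]
[1.3250e+01 2.6180e+00 2.6180e+00 1.3925e+02 3.6000e-02]
[1.3400e+01 5.7940e+00 2.6530e+00 1.2925e+02 3.8000e-02]
[1.355e+01 6.178e+00 3.037e+00 1.290e+02 3.800e-02]
[1.3700e+01 3.8400e-01 3.5260e+00 1.3075e+02 3.2000e-02]
[1.385e+01 8.380e-01 3.979e+00 1.335e+02 2.800e-02]
[1.4000e+01 1.1870e+00 4.3280e+00 1.3875e+02 2.8000e-02]
[1.4150e+01 1.5360e+00 4.6770e+00 1.3575e+02 3.0000e-02]
[1.430e+01 1.920e+00 5.061e+00 1.355e+02 3.400e-02]
[1.4450e+01 2.1290e+00 5.2710e+00 1.3675e+02 3.6000e-02]
[1.4600e+01 2.3390e+00 5.4800e+00 1.3725e+02 3.4000e-02]
[1.4750e+01 2.5830e+00 5.7250e+00 1.3875e+02 3.6000e-02]
[1.4900e+01 2.6530e+00 5.7940e+00 1.3925e+02 3.6000e-02]
[1.505e+01 2.862e+00 6.004e+00 1.395e+02 3.800e-02]
[1.520e+01 2.862e+00 6.004e+00 1.400e+02 4.000e-02]
[1.5350e+01 2.9670e+00 6.1090e+00 1.4075e+02 4.0000e-02]
[1.550e+01 5.794e+00 5.794e+00 1.330e+02 3.800e-02]
```

```bash
python3 - <<'E'
from trk import *
A=[]
for i in range(50): A.append((r.get_state()["t"],r.read_camera("side")))
g=[cv2.cvtColor(a[215:300,225:350],cv2.COLOR_RGB2GRAY).astype(float) for _,a in A]
for k in range(0,45,4): print(round(A[k][0],2),ang(A[k][1])[0].round(3),np.abs(g[k+4]-g[k]).mean().round(2))
w=cv2.resize(np.hstack([A[0][1][200:310,215:360],A[-1][1][200:310,215:360]]),None,fx=2.5,fy=2.5)
cv2.imwrite("pics/rest.png",w[:,:,::-1])
E
```

```text
15.65 5.794 1.59
15.85 5.794 1.51
16.05 5.794 1.51
16.25 5.794 1.52
16.45 5.794 1.52
16.65 5.794 1.52
16.85 5.794 1.54
17.05 5.794 1.53
17.25 5.794 1.53
17.45 5.794 1.53
17.65 5.794 1.52
17.85 5.794 1.54
```

View pics/rest.png

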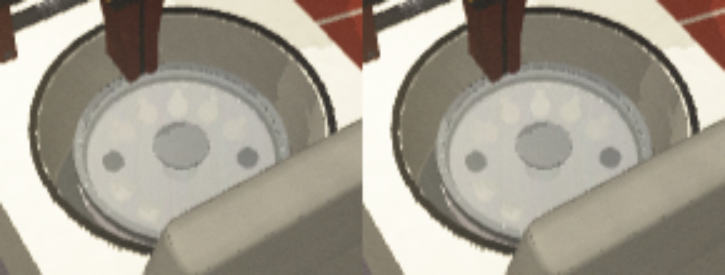

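Call:
{"name": "drive_tool", "arguments": {
  "increments": [
    [[0,0,0],0],
    [[0,0,0],0],
    [[0,0,0],0],
    [[0,0,0],0],
    [[0,0,0],0],
    [[0,0,0],0],
    [[0,0,0],0],
    [[0,0,0],0]
  ]
}}

```text
t: 19.15
eef_pos: [0.4717, -0.0642, 0.1935]
tcp_rot: [[-0.181, 0.983, 0.0], [0.983, 0.181, 0.0], [0.0, 0.0, -1.0]]
force: [-0.3, 0.3, -0.3]
gripper_width: 0.0005
finger_force: 0.0
```

The two crops, from about 15.65 s and 18.1 s, show the marks in the same places (about (160,112) and (157,247) in the left crop). The rotor is at rest with nothing touching it.

```bash
python3 -c "
from bench import r
print(r.hand_in())"
```

```text
the job is handed in; nothing more can be done
None
```

The job is handed in; no verdict came back. I pressed the lid home with about 15 N, then one fingertip stroke at about 3 N carried the rotor clearly past a full turn (likely about 10.5 rad by tracking the lid's marks). It coasted on untouched and came to rest with the lid still home, and the arm went nowhere near the rack, jar or tape.

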